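# Snap both flip-top latches of the balcony cabinet shut

### The arm

A 6-joint arm with a two-finger parallel gripper is mounted at the origin on the work surface. World frame = base frame: x ahead of the robot, y to its left, z up, the work surface at z = 0. Lengths are in m, angles in rad, forces in N, time in s.
With the tool pointing down it reaches from about 0.3 to 0.875 m from the base axis. Payload 6.4 kg.
Tool frame: the origin (TCP) lies midway between the tips of the shut fingers; the grasp point (between the pads) lies 19 mm behind it; z points along the fingers, y is the line along which they close (so a half turn about z gives the same grasp; the last joint's range is limited). The gripper opens to 85 mm and grips with 20 to 120 N. Pads are 22 mm wide; open, the fingers measure 114 mm over their backs; the gripper's body (76 mm by 85 mm) begins 54 mm behind the grasp point. The pads swing forward as they close: fully open they stand 13 mm farther back than shut.
Start: joints at [-1.429, 0.181, 1.607, -0, 1.354, -0.206], TCP at [0.196, -0.541, 0.231] pointing down, gripper open.
Joint ranges: [-2.99, 2.99], [-0.89, 2.07], [0.3, 2.58], [-1.14, 4.28], [0, 2.63], [-3.12, 3.12]. Speed limits (rad/s): [2.57, 2.57, 3.01, 3.14, 3.14, 3.14].

### API

Orientations are given as a unit quaternion [w, x, y, z].
In Python, from bench import ctrl gives the robot as it stands. The module is installed in compiled form; this text tells all that it offers.
- The arm moves only by the tool move_arm, never from a script. Its argument "plan" is one flat list of numbers, 6 for each row, row after row: the shift along the world's x, y, z in units of 50 mm (1.0 is 50 mm), then the turn, a rotation vector about the world's x, y, z in rad. A call has 1 to 10 rows; each row is the pose to reach, as a shift and turn from the pose commanded when the call began; what a row does not reach only later rows make up. A row lasts 1/8 s, in which the tool goes at most 62.5 mm and 10.7 degrees, less where a joint would pass 70% of its speed; a pose out of reach is approached as far as the arm can. A call with a gripper value outside its range is refused whole. "grip" is the finger opening in mm, from 0 to 85.4, set as the call begins (left out, the last holds). The fingers move at their own pace and stop on an object; the grip force is fixed at half the most. Time passes only in rows, so rows that repeat a pose let the fingers close. It gives the time, the measured TCP pose, the force, the opening and the grip force at its end, in the units of the state.
- ctrl.get_obs(): the state, without advancing time (a new reading comes with each control period).
- ctrl.camera(name): name is "scene" or "top"; returns a dict with "pixels" (400x640x3 uint8, red, green, blue), "fx", "fy", "cx", "cy" (pixels), "origin" and "attitude" of the camera in the world. Camera axes: x right, y down, z forward; pixel columns grow to the right and rows downward; lengths in m; the calibration is good to about 2 mm. A picture is of the moment at which its call begins. There is no depth.
- ctrl.hand_in(): hands the job in; it is judged then, once.
The state is a dict: "time_s": time; "q": joint angles; "dq": joint speeds; "joint_efforts": joint torques, N m; "eef_pos": TCP position; "eef_rot": TCP orientation; "wrist_force": force on the tool from outside, world axes, zero at the start; "torque": the same for the moment, N m; "opening": opening from 0.0 (shut) to 1.0 (fully open); "grasp_force": force on a finger pad.
Only numpy, scipy, OpenCV 4.12 (cv2) and the standard library are available. Lean on these libraries where they do the work, as an engineer would, in place of code of your own. Each camera call takes 0.05 s, during which the arm holds its last target. There are 200 camera calls.

### The job

The flip-top of the white balcony cabinet is down but not locked: both steel latches on its front are hooked onto the lid, with their levers still sticking out. Push each latch lever down past its centre until it snaps flat against the cabinet front, and leave the jar, the weight, the colander and the tongs standing on the lid just as they are.

Things in the scene. Friction and masses are not known exactly. Their poses are not given: they have to be found in the camera images.
- cabinet: White plastic balcony cabinet, fixed, standing on the floor beyond the robot's table; 400 mm deep (its x), 640 wide (y), 950 high. Origin: centre of its underside, z up. Its front wall faces its own -x (to the robot at yaw 0) at x = -200 mm; the lid's 45 mm tall rim stands at x = -212 mm, its flat top 950 mm above the origin. Two latches on the front, 340 mm apart; drawer and doors below.
- lid_front (a point): Middle of the top front edge of the flip-top lid, which is hinged along its rear edge and is shut at the start, held by its weight. It stays shut. Axes as the cabinet's.
- left_pivot (a point): Hinge axis of the left latch lever (the latch at the cabinet's +y), mid-width: 22 mm in front of the front wall, 72 mm below the lid's top. The hinge axis runs along the cabinet's y. Axes as the cabinet's.
- right_pivot (a point): The same for the right latch (at the cabinet's -y).
- left_plate (a point): Middle of the left lever's upper face (the one to push), 55 mm from the hinge axis. The lever is a steel plate 30 mm wide, 3 thick, from 16 to 65 mm off the axis, its upper face 4 mm above the line through the axis; then a lip, flared 25 degrees upwards, to 78 mm. It swings out, down and in until it points straight down along the front. Axes equal the cabinet's at joint 0 and turn with the lever.
- right_plate (a point): The same for the right lever.
- left_lever (a joint): Angle of the left lever (rad): 0 = open, sticking out to the front 30 degrees above level; 0.52 = level; 2.09 = shut, straight down. Two springs on its loop hold it at 0 and resist (up to about 10 N at 55 mm from the hinge) until the centre at 1.66; past it they snap it to 2.09 and keep it there. Let go earlier, it swings back.
- right_lever (a joint): The same for the right lever.
- jar: Glass fermenting jar with a white lid, 110 mm wide, 216 mm tall, standing on the cabinet's lid. Origin: centre of its underside, z up. To be left alone.
- weight: Steel fermenting weight, a disc 76 mm wide and 16 mm thick with a knob, 38 mm tall overall, on the cabinet's lid. Origin: centre of its underside, z up. To be left alone.
- colander: Green plastic colander, 170 mm wide at the rim, 196 mm over its two ears, 80 mm tall, upright on the cabinet's lid. Origin: centre of its underside, z up. To be left alone.
- tongs: Wooden tongs, 235 mm long (their x), about 40 mm wide, 22 mm tall, lying on the cabinet's lid. Origin: centre of the underside. To be left alone.

How it is judged:
At the end, for the whole second after the job is handed in: Both latch levers have snapped shut (above 2.0 rad of 2.09), the lid is still shut (its front edge within 8 mm), and the jar, weight, colander and tongs stand upright (within 0.15 rad) within 25 mm of where they stood (value of joint each of left_lever, right_lever above 2 rad and distance of lid_front from where it was at the start of the episode below 0.008 m and distance of each of jar, weight, colander, tongs from where it was at the start of the episode below 0.025 m and angle between each of jar, colander, weight, tongs's own z axis and vertical below 0.15 rad); the robot touches nothing.
It fails at once if the jar is moved, lifted or tipped (distance of jar from where it was at the start of the episode above 0.025 m or angle between jar's own z axis and vertical above 0.15 rad).
It fails at once if the weight is moved, lifted or tipped (distance of weight from where it was at the start of the episode above 0.025 m or angle between weight's own z axis and vertical above 0.15 rad).
It fails at once if the colander is moved, lifted or tipped (distance of colander from where it was at the start of the episode above 0.025 m or angle between colander's own z axis and vertical above 0.15 rad).
It fails at once if the tongs are moved, lifted or tipped (distance of tongs from where it was at the start of the episode above 0.025 m or angle between tongs's own z axis and vertical above 0.15 rad).
It fails at once if the lid is opened (front edge raised 40 mm) (distance of lid_front from where it was at the start of the episode above 0.04 m).
It also fails if it takes over 54 s, if anything falls off the work surface, if the arm or the gripper's body presses on something with over 40 N, if the wrist force passes 120 N, or if a joint passes its speed limit or range.

## Working session

There is one attempt and no reset: what is moved stays moved. The work goes in short steps, Python scripts to look and compute and a tool call to move; the robot and the scene stay as the last step left them, time stands still between calls to the robot, and variables do not carry over. Pictures are saved under pics/ and viewed, at most 10 in all, crops included, and the job is handed in when it is done.

Besides the shell and the picture viewer there is one more tool, called after ">>>" by a JSON object that holds its "op" and its "data". move_arm: Moves the arm, as the interface text tells. Its arguments: {"type":"object","properties":{"plan":{"type":"array"},"grip":{"type":"number"}},"required":["plan"]}

```bash
mkdir -p pics; python3 - <<'E'
from bench import ctrl
import cv2
for n in("scene","top"):
    c=ctrl.camera(n); cv2.imwrite(f"pics/{n}0.png",c["pixels"][:,:,::-1])
    print(n,{k:c[k] for k in c if k!="pixels"})
o=ctrl.get_obs();print(o)
E
```

```text
scene {'fx': 443.6113348627144, 'fy': 443.6113348627144, 'cx': 327.0091956770246, 'cy': 200.45676624126867, 'origin': array([ 0.86721486, -1.03425393,  0.85910824]), 'attitude': array([-0.37128183,  0.92316288,  0.0898013 , -0.04307923])}
top {'fx': 486.2248830735374, 'fy': 486.2248830735374, 'cx': 324.53151718432196, 'cy': 200.53978476895844, 'origin': array([0.40930248, 0.01302696, 1.36925237]), 'attitude': array([-0.04740755,  0.71248449, -0.69763441,  0.05852016])}
{'time_s': 0.1, 'q': array([-1.42930273e+00,  1.81455827e-01,  1.60788276e+00, -4.79736236e-05,
        1.35381522e+00, -2.06288585e-01]), 'dq': array([-0.00126768,  0.00040187, -0.00140633,  0.00361023,  0.00136901,
       -0.00070166]), 'joint_efforts': array([ 2.02366100e-04, -4.45877802e+01, -3.52238417e+01, -3.94046392e-04,
        4.13606802e-03,  3.87666398e-05]), 'eef_pos': array([ 0.19590544, -0.54007616,  0.23049259]), 'eef_rot': array([-7.80924248e-04,  9.84917806e-01,  1.73021110e-01,  1.87622046e-06]), 'wrist_force': array([ 0.32753543,  0.01579595, -1.19636349]), 'torque': array([0.01496308, 0.0394009 , 0.04098957]), 'grasp_force': 0.0, 'opening': 0.9958367570054669}
```

View pics/scene0.png

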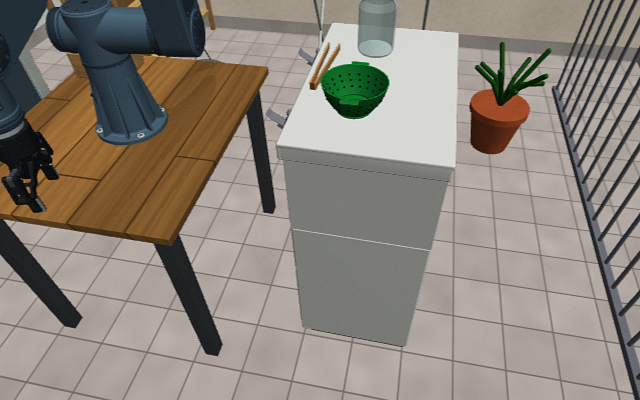

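View pics/top0.png

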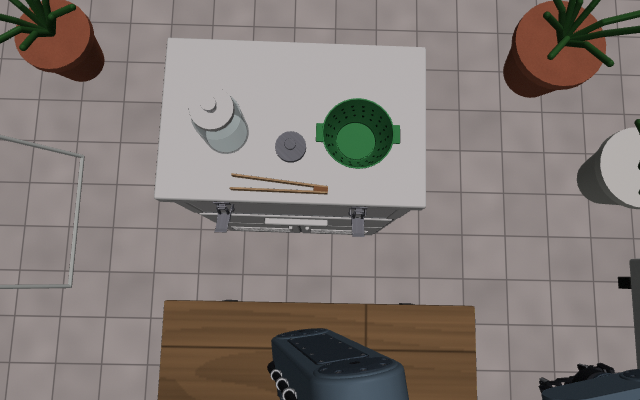

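The top view shows the lid with corners near (157,200), (424,208), (425,47) and (168,39), and latches near (223,218) and (358,222). In the scene view the lid corners are near (280,150), (455,168), (459,32) and (331,24). Next I fit the cabinet pose and overlay the predicted points.

```bash
cat > h.py <<'E'
import numpy as np, cv2
from scipy.spatial.transform import Rotation as R
def proj(c,P):
    r=R.from_quat(np.roll(c["attitude"],-1)); p=r.inv().apply(np.atleast_2d(P)-c["origin"])
    return np.c_[c["fx"]*p[:,0]/p[:,2]+c["cx"],c["fy"]*p[:,1]/p[:,2]+c["cy"]]
def cab(v,L): # v: lid-front mid x,y,z,yaw ; L local rel. to lid_front
    return R.from_euler('z',v[3]).apply(np.atleast_2d(L))+v[:3]
def lever(th,d,h=0,y=0): # point relative to lid_front, d along lever, h above line, th joint
    a=np.pi/6-th
    return np.array([.012-.022-d*np.cos(a)-h*np.sin(a), y, -.072+d*np.sin(a)+h*np.cos(a)])
E
python3 - <<'E'
from h import *
from bench import ctrl
from scipy.optimize import least_squares
s,t=ctrl.camera("scene"),ctrl.camera("top")
T=np.array([(157,200),(424,208),(425,47),(168,39)]);S=np.array([(331,24),(280,150),(455,168),(459,32)])
def f(v):
    w,d=v[4]/2,v[5]
    P=cab(v,[(0,w,0),(0,-w,0),(d,-w,0),(d,w,0)])
    return np.r_[(proj(t,P)-T).ravel(),(proj(s,P)-S).ravel()]
r=least_squares(f,[.8,0,.4,0,.65,.41],loss='soft_l1');v=r.x
print(v.round(4),r.fun.round(1)); np.save("v.npy",v)
for c,n in((s,"scene"),(t,"top")):
    im=c["pixels"][:,:,::-1].copy()
    b=(250,20,100,75) if n=="scene" else (190,180,200,75)
    k=4
    x,y,w,h=b; z=cv2.resize(im[y:y+h,x:x+w],None,fx=k,fy=k,interpolation=cv2.INTER_CUBIC)
    if n=="scene":
        b=(250,30,70,110);x,y,w,h=b;k=5;z=cv2.resize(im[y:y+h,x:x+w],None,fx=k,fy=k,interpolation=cv2.INTER_CUBIC)
    for yy in(.17,-.17):
        for q in([0,0],[.016,.004],[.065,.004],[.078,.01]):
            for e in (-.015,.015):
                p=proj(c,cab(v,lever(0,*q,yy+e)))[0]; cv2.circle(z,tuple(((p-(x,y)+.5)*k).astype(int).tolist()),3,(0,0,255),-1)
    cv2.imwrite(f"pics/{n}1.png",z)
E
```

```text
[ 0.5791  0.0783  0.19   -0.0057  0.659   0.4173] [-1.2 -0.5  1.1 -1.1 -0.8  0.1  0.4 -0.1 -0.1  0.5 -3.7 -4.   0.6  0.3
 -1.9  2.5]
```

View pics/scene1.png

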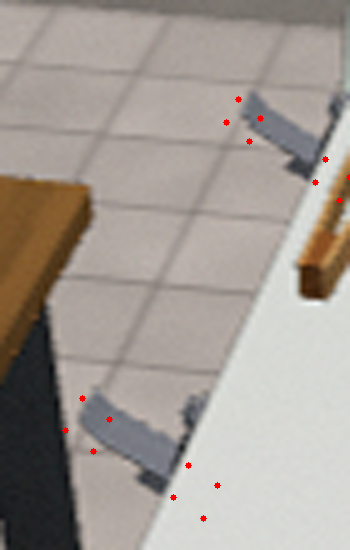

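View pics/top1.png

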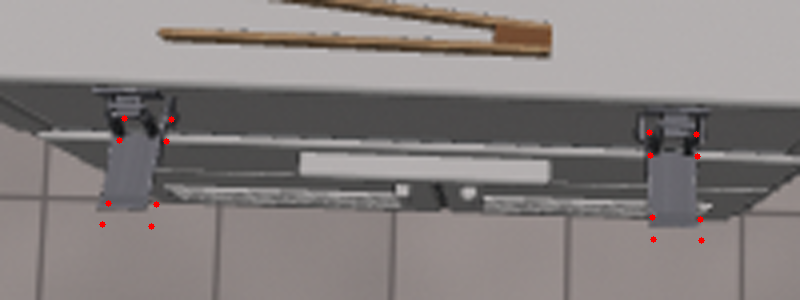

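The crops show the lever tips in the scene crop near (97,387)/(80,418) for the right and (250,92)/(240,118) for the left. In the top crop they are near (650,226)/(697,226) and (103,210)/(150,208). I refit using them.

```bash
python3 - <<'E'
from h import *
from bench import ctrl
from scipy.optimize import least_squares
s,t=ctrl.camera("scene"),ctrl.camera("top")
T=np.array([(157,200),(424,208),(425,47),(168,39)]);S=np.array([(331,24),(280,150),(455,168),(459,32)])
k=.17;e=.015;q=(.078,.010)
tips=lambda v:cab(v,[lever(0,*q,k+e),lever(0,*q,k-e),lever(0,*q,-k+e),lever(0,*q,-k-e)])
Tt=np.array([(103,210),(150,208),(650,226),(697,226)])/4+(189.5,179.5)
St=np.array([(250,92),(240,118),(97,387),(80,418)])/5+(249.5,29.5)
# points on front lid edge as seen in top crop
def f(v):
    w,d=v[4]/2,v[5]
    P=cab(v,[(0,w,0),(0,-w,0),(d,-w,0),(d,w,0)]);Q=tips(v)
    return np.r_[(proj(t,P)-T).ravel(),(proj(s,P)-S).ravel()*.5,(proj(t,Q)-Tt).ravel()*2,(proj(s,Q)-St).ravel()*2]
r=least_squares(f,[.6,.08,.2,0,.65,.41],loss='soft_l1');v=r.x
print(v.round(4),r.fun.round(1)); np.save("v.npy",v)
print("yaw deg",np.degrees(v[3]))
for n,y in(("L",.17),("R",-.17)):
    print(n,"pivot",cab(v,lever(0,0,0,y)).round(4),"plate55",cab(v,lever(0,.055,.004,y)).round(4),"tip",cab(v,lever(0,.078,.01,y)).round(4))
E
```

```text
[ 0.5876  0.0796  0.1949 -0.0082  0.6564  0.407 ] [-1.6 -4.6  0.4 -4.4 -1.   0.2  0.1 -0.6  1.3 -0.4 -0.3 -3.  -0.1 -1.
 -1.   0.6 -1.7 -0.2 -0.8  1.5  0.9 -0.1  1.6  0.6  0.6  0.3 -0.  -1.2
 -0.3  1.6 -0.2  2. ]
yaw deg -0.4684727156815417
L pivot [[0.579  0.2497 0.1229]] plate55 [[0.5293 0.2501 0.1539]] tip [[0.5064 0.2503 0.1706]]
R pivot [[ 0.5762 -0.0903  0.1229]] plate55 [[ 0.5266 -0.0899  0.1539]] tip [[ 0.5037 -0.0897  0.1706]]
```

```bash
cat > plan.py <<'E'
from h import *
from bench import ctrl
import sys
v=np.load("v.npy"); R0z=R.from_euler('z',v[3])
def pose(th,y,clear=0,r=.052):
    pit=np.radians(np.interp(th,[0,1.75],[80,45]))
    a=np.pi/6-th; n=np.array([np.sin(a),0,np.cos(a)])
    rt=R0z*R.from_euler('y',-(np.pi/2-pit))*R.from_quat([1,0,0,0])
    off=.011*abs(R0z.inv().apply(rt.apply([1,0,0]))@n)+clear
    return cab(v,lever(th,r,.004,y)+off*n)[0],rt
def rows(seq,p0,q0):
    for th,y,c in seq:
        p,rt=pose(th,y,c); s=(p-p0)/.05; w=(rt*q0.inv()).as_rotvec()
        print(f"th{th:.2f}",", ".join(f"{x:.2f}" for x in np.r_[s,w]),p.round(3))
E
python3 - <<'E'
from plan import *
o=ctrl.get_obs();p0=o["eef_pos"];q0=R.from_quat(np.roll(o["eef_rot"],-1))
rows([(0,-.17,.05)],p0,q0)
print("from there")
p1,q1=pose(0,-.17,.05)
rows([(0,-.17,.02),(0,-.17,0)]+[(t,-.17,0) for t in np.arange(.1,2.0,.1)],p1,q1)
E
```

```text
th0.00 7.23, 9.01, -0.58, 0.03, -0.17, -0.36 [ 0.558 -0.09   0.202]
from there
th0.00 -0.30, 0.00, -0.52, 0.00, 0.00, 0.00 [ 0.543 -0.09   0.176]
th0.00 -0.50, 0.00, -0.87, 0.00, 0.00, 0.00 [ 0.533 -0.09   0.158]
th0.10 -0.56, 0.00, -0.96, -0.00, -0.03, -0.00 [ 0.53  -0.09   0.154]
th0.20 -0.60, 0.00, -1.06, -0.00, -0.07, 0.00 [ 0.528 -0.09   0.149]
th0.30 -0.64, 0.01, -1.17, -0.00, -0.10, -0.00 [ 0.526 -0.09   0.144]
th0.40 -0.66, 0.01, -1.28, -0.00, -0.14, 0.00 [ 0.525 -0.09   0.138]
th0.50 -0.67, 0.01, -1.39, -0.00, -0.17, 0.00 [ 0.524 -0.09   0.132]
th0.60 -0.67, 0.01, -1.51, -0.00, -0.21, 0.00 [ 0.524 -0.09   0.126]
th0.70 -0.65, 0.01, -1.63, -0.00, -0.24, 0.00 [ 0.525 -0.09   0.12 ]
th0.80 -0.62, 0.01, -1.75, -0.00, -0.28, 0.00 [ 0.527 -0.09   0.114]
th0.90 -0.58, 0.00, -1.86, -0.00, -0.31, 0.00 [ 0.529 -0.09   0.109]
th1.00 -0.52, 0.00, -1.97, -0.00, -0.35, 0.00 [ 0.532 -0.09   0.103]
th1.10 -0.46, 0.00, -2.07, -0.00, -0.38, 0.00 [ 0.535 -0.09   0.098]
th1.20 -0.40, 0.00, -2.15, -0.00, -0.42, -0.00 [ 0.538 -0.09   0.094]
th1.30 -0.34, 0.00, -2.23, -0.00, -0.45, 0.00 [ 0.541 -0.09   0.09 ]
th1.40 -0.27, 0.00, -2.30, -0.00, -0.49, 0.00 [ 0.544 -0.09   0.087]
th1.50 -0.20, 0.00, -2.36, -0.00, -0.52, 0.00 [ 0.548 -0.09   0.084]
th1.60 -0.12, 0.00, -2.42, -0.00, -0.56, -0.00 [ 0.552 -0.09   0.081]
th1.70 -0.04, 0.00, -2.47, -0.00, -0.59, 0.00 [ 0.556 -0.09   0.078]
th1.80 0.05, -0.00, -2.52, -0.00, -0.61, 0.00 [ 0.56  -0.09   0.076]
th1.90 0.13, -0.00, -2.56, -0.00, -0.61, 0.00 [ 0.564 -0.09   0.074]
```

>>> {"op": "move_arm", "data": {"plan": [2,2.7,0.3,0.01,-0.05,-0.1,4.2,5.5,0.3,0.02,-0.1,-0.2,6,8,0.3,0.03,-0.17,-0.36,6.8,9,0.2,0.03,-0.17,-0.36,6.8,9,0.2,0.03,-0.17,-0.36,6.8,9,0.2,0.03,-0.17,-0.36,6.8,9,0.2,0.03,-0.17,-0.36,6.8,9,0.2,0.03,-0.17,-0.36,6.8,9,0.2,0.03,-0.17,-0.36,6.8,9,0.2,0.03,-0.17,-0.36], "grip": 0}}

```text
time_s: 1.55
eef_pos: [0.5375, -0.0865, 0.2413]
eef_rot: [-0.001, 0.996, -0.003, 0.086]
wrist_force: [0.1, 0.6, 0.1]
opening: 0.006
grasp_force: 0.0
```

```bash
python3 - <<'E'
from plan import *
o=ctrl.get_obs();p0=o["eef_pos"];q0=R.from_quat(np.roll(o["eef_rot"],-1));print(p0)
rows([(0,-.17,.02),(0,-.17,.005)],p0,q0)
c=ctrl.camera("scene");im=c["pixels"][20:180,180:340,::-1]
cv2.imwrite("pics/s2.png",cv2.resize(im,None,fx=3.5,fy=3.5,interpolation=cv2.INTER_CUBIC))
E
```

```text
[ 0.53751589 -0.08654622  0.24133372]
th0.00 0.10, -0.07, -1.31, -0.00, -0.00, -0.00 [ 0.543 -0.09   0.176]
th0.00 -0.05, -0.07, -1.57, -0.00, -0.00, -0.00 [ 0.535 -0.09   0.163]
```

View pics/s2.png

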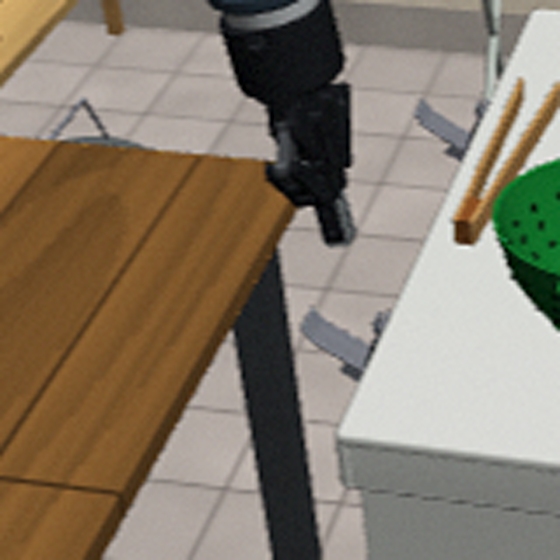

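>>> {"op": "move_arm", "data": {"plan": [0.1,-0.07,-0.8,0,0,0,0.1,-0.07,-1.3,0,0,0,-0.09,-0.07,-1.66,0,0,0,-0.15,-0.07,-1.75,0,-0.03,0,-0.19,-0.07,-1.85,0,-0.07,0,-0.23,-0.07,-1.96,0,-0.1,0,-0.25,-0.07,-2.07,0,-0.14,0,-0.26,-0.07,-2.18,0,-0.17,0,-0.26,-0.07,-2.18,0,-0.17,0]}}

```text
time_s: 2.72
eef_pos: [0.5227, -0.0958, 0.1332]
eef_rot: [-0.0, 0.985, -0.008, 0.171]
wrist_force: [-3.2, 2.6, 8.5]
opening: -0.003
grasp_force: 4.1
```

>>> {"op": "move_arm", "data": {"plan": [0.01,0.06,-0.18,0,-0.05,0,0.05,0.06,-0.36,0,-0.11,0,0.12,0.06,-0.53,0,-0.16,0,0.21,0.06,-0.68,0,-0.21,0,0.3,0.06,-0.8,0,-0.27,0,0.4,0.06,-0.91,0,-0.32,0,0.47,0.06,-0.97,0,-0.35,0,0.47,0.06,-0.97,0,-0.35,0]}}

```text
time_s: 3.72
eef_pos: [0.5454, -0.0923, 0.0831]
eef_rot: [-0.002, 0.941, -0.008, 0.338]
wrist_force: [0.3, -0.2, -0.2]
opening: -0.002
grasp_force: 0.0
```

```bash
python3 - <<'E'
from plan import *
a=ctrl.camera("scene")["pixels"][20:140,220:360,::-1];b=ctrl.camera("top")["pixels"][170:250,190:410,::-1]
a=cv2.resize(a,(350,300),interpolation=cv2.INTER_CUBIC);b=cv2.resize(b,(770,280),interpolation=cv2.INTER_CUBIC)
o=np.zeros((590,780,3),np.uint8);o[:300,:350]=a;o[305:585,:770]=b;cv2.imwrite("pics/c3.png",o)
E
```

```text
(no output)
```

View pics/c3.png

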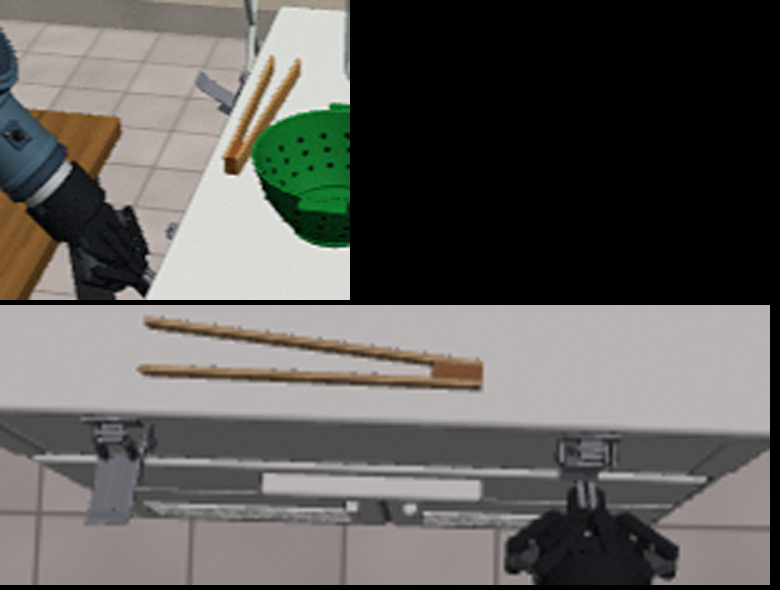

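The right lever has swung down out of view under the lid edge, with the finger in front and no load. The left one is still up near (115,490) in the crop. I back out and go over to the left.

>>> {"op": "move_arm", "data": {"plan": [-0.8,0,0,0,0,0,-1.8,0,0.1,0,0,0,-1.8,0.5,1.2,0,0.15,0,-1.8,1.5,2.4,0,0.3,0,-1.5,2.7,3.2,0,0.45,0,-0.8,3.9,3.2,0,0.52,0,0,5.1,3.2,0,0.52,0,0,6.2,3.2,0,0.52,0,0,6.8,3.2,0,0.52,0,0,6.8,3.2,0,0.52,0]}}

```text
time_s: 5.08
eef_pos: [0.5398, 0.2194, 0.2373]
eef_rot: [0.001, 0.996, -0.007, 0.087]
wrist_force: [0.3, -0.4, -0.5]
opening: 0.001
grasp_force: 0.0
```

```bash
python3 - <<'E'
from plan import *
o=ctrl.get_obs();p0=o["eef_pos"];q0=R.from_quat(np.roll(o["eef_rot"],-1));print(p0,o["dq"].round(2))
rows([(0,.17,.02),(0,.17,0),(.5,.17,0)],p0,q0)
a=ctrl.camera("scene")["pixels"][20:140,220:360,::-1];b=ctrl.camera("top")["pixels"][170:250,190:410,::-1]
a=cv2.resize(a,(350,300),interpolation=cv2.INTER_CUBIC);b=cv2.resize(b,(770,280),interpolation=cv2.INTER_CUBIC)
o=np.zeros((590,780,3),np.uint8);o[:300,:350]=a;o[305:585,:770]=b;cv2.imwrite("pics/c4.png",o)
E
```

```text
[0.53980175 0.21944889 0.23727657] [ 0.89  0.53 -0.81 -0.16  0.3   0.93]
th0.00 0.11, 0.61, -1.23, 0.00, -0.00, 0.01 [0.545 0.25  0.176]
th0.00 -0.09, 0.61, -1.58, 0.00, -0.00, 0.01 [0.535 0.25  0.158]
th0.50 -0.26, 0.61, -2.10, -0.00, -0.18, 0.01 [0.527 0.25  0.132]
```

View pics/c4.png

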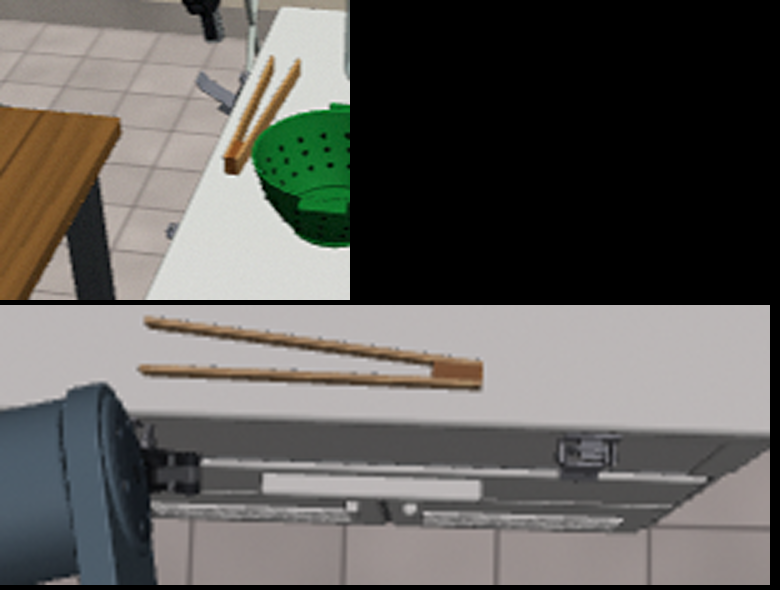

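The right lever is shut and stays out of sight at (590,475). I let the arm settle above the left lever.

>>> {"op": "move_arm", "data": {"plan": [0,0,0,0,0,0,0,0,0,0,0,0,0,0,0,0,0,0]}}

```text
time_s: 5.55
eef_pos: [0.5389, 0.2164, 0.2356]
eef_rot: [0.0, 0.996, -0.008, 0.086]
wrist_force: [0.1, 0.2, 0.1]
opening: 0.002
grasp_force: 0.0
```

>>> {"op": "move_arm", "data": {"plan": [0.1,0.68,-0.2,0,0,0,0.1,0.68,-0.7,0,0,0,0.1,0.68,-1.2,0,0,0,-0.07,0.68,-1.55,0,0,0,-0.13,0.68,-1.64,0,-0.03,0,-0.17,0.68,-1.74,0,-0.07,0,-0.21,0.68,-1.85,0,-0.1,0,-0.23,0.68,-1.96,0,-0.14,0,-0.24,0.68,-2.07,0,-0.17,0,-0.24,0.68,-2.07,0,-0.17,0]}}

```text
time_s: 6.8
eef_pos: [0.5277, 0.2508, 0.1335]
eef_rot: [-0.0, 0.985, -0.007, 0.171]
wrist_force: [-3.9, -1.7, 8.3]
opening: -0.005
grasp_force: 4.1
```

>>> {"op": "move_arm", "data": {"plan": [0.01,0,-0.18,0,-0.05,0,0.05,0,-0.36,0,-0.11,0,0.12,0,-0.53,0,-0.16,0,0.21,0,-0.68,0,-0.21,0,0.3,0,-0.8,0,-0.27,0,0.4,0,-0.91,0,-0.32,0,0.47,0,-0.97,0,-0.35,0,0.47,0,-0.97,0,-0.35,0]}}

```text
time_s: 7.8
eef_pos: [0.55, 0.2508, 0.083]
eef_rot: [-0.001, 0.941, -0.007, 0.338]
wrist_force: [0.3, -0.2, -1.3]
opening: 0.006
grasp_force: 0.0
```

Same end state as on the right. I back off, then look.

>>> {"op": "move_arm", "data": {"plan": [-0.8,0,0,0,0,0,-1.8,0,0.1,0,0,0,-2.4,0,1,0,0.1,0,-3,0,2,0,0.2,0,-3.2,0,3,0,0.3,0,-3.2,0,3,0,0.3,0,-3.2,0,3,0,0.3,0,-3.2,0,3,0,0.3,0]}}

```text
time_s: 8.8
eef_pos: [0.3902, 0.252, 0.2336]
eef_rot: [-0.001, 0.981, -0.006, 0.194]
wrist_force: [0.2, -0.3, -0.1]
opening: -0.0
grasp_force: 0.0
```

```bash
python3 - <<'E'
from plan import *
a=ctrl.camera("scene")["pixels"][20:140,220:360,::-1];b=ctrl.camera("top")["pixels"][170:250,190:410,::-1]
a=cv2.resize(a,(350,300),interpolation=cv2.INTER_CUBIC);b=cv2.resize(b,(770,280),interpolation=cv2.INTER_CUBIC)
o=np.zeros((590,780,3),np.uint8);o[:300,:350]=a;o[305:585,:770]=b;cv2.imwrite("pics/c5.png",o)
E
```

```text
(no output)
```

View pics/c5.png

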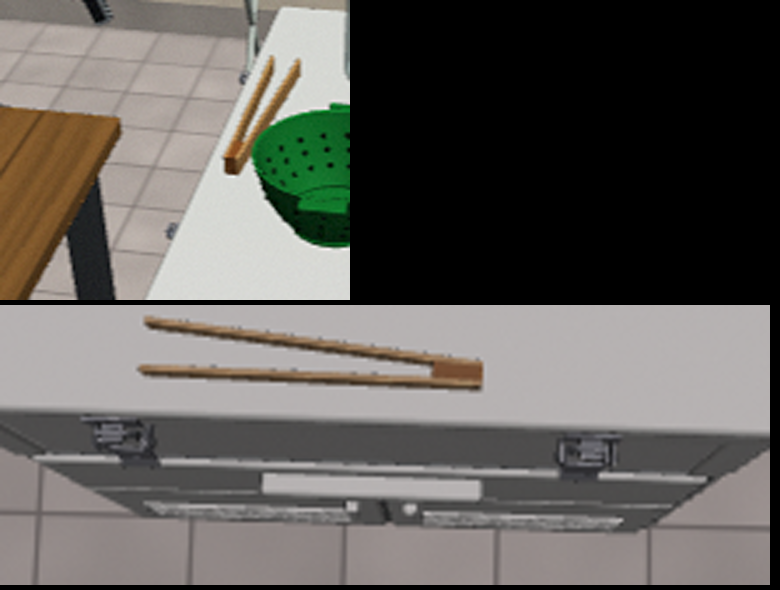

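Both levers now lie flat, near (125,440) and (590,460) in the crop, and the tongs and colander have not moved. I hand in.

```bash
python3 -c "
from bench import ctrl
print(ctrl.hand_in())"
```

```text
the job is handed in; nothing more can be done
None
```

Both latch levers were pushed past centre and lie flat against the cabinet front in the last pictures. The lid looks shut, the tongs and colander look unmoved, and the arm never went near the jar or the weight. The job is handed in, but no verdict came back.

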